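Lean the instrument front panel on the inspection rack

ROBOT

A 6-joint arm with a two-finger parallel gripper is mounted at the origin on the work surface. World frame = base frame: x ahead of the robot, y to its left, z up, the work surface at z = 0. Lengths are in m, angles in rad, forces in N, time in s.
With the tool pointing down it reaches from about 0.225 to 0.875 m from the base axis. Payload 3.4 kg.
Tool frame: the origin (TCP) lies on the mounting face of the last link; the fingertips stand 173 mm ahead of it and the grasp point (between the pads) lies 155 mm ahead of it (r.grip_depth is the distance from the TCP to the grasp point, in m); z points along the fingers, y is the line along which they close (so a half turn about z gives the same grasp; the last joint's range is limited). The gripper opens to 85 mm and grips with 20 to 120 N. Pads are 22 mm wide; open, the fingers measure 114 mm over their backs; the gripper's body (76 mm by 85 mm) begins 54 mm behind the grasp point. The pads swing forward as they close: fully open they stand 13 mm farther back than shut.
Start: joints at [1.119, 0.276, 1.505, -0, 1.361, -0.121], TCP at [0.187, 0.544, 0.405] pointing down, gripper open.
Joint ranges: [-2.89, 2.89], [-0.75, 2.08], [0.22, 2.7], [-1.18, 4.32], [0.11, 2.71], [-2.7, 2.7]. Speed limits (rad/s): [2.57, 2.57, 3.14, 3.14, 3.14, 3.14].

INTERFACE

Orientations are given as a unit quaternion [x, y, z, w].
In Python, from station import r gives the robot as it stands.
- The arm moves only by the tool drive_tool, never from a script. Its argument "motion" is one flat list of numbers, 6 for each row, row after row: the shift along the tool's x, y, z in mm, then the turn, a rotation vector about the tool's x, y, z in rad. A call has 1 to 8 rows; each row is the pose to reach, as a shift and turn from the pose commanded when the call began, along the tool's axes at that moment; what a row does not reach only later rows make up. A row lasts 1/12 s, in which the tool goes at most 41.7 mm and 7.16 degrees, less where a joint would pass 70% of its speed; a pose out of reach is approached as far as the arm can. A call with a gripper value outside its range is refused whole. "gripper" is the finger opening in mm, from 0 to 85.4, set as the call begins (left out, the last holds). The fingers move at their own pace and stop on an object; "squeeze" is the grip in N (left out, the last holds). Time passes only in rows, so rows that repeat a pose let the fingers close. It gives the time, the measured TCP pose, the force and the opening at its end, in the units of the state.
- r.get_obs(): the state, without advancing time (a new reading comes with each control period).
- r.capture(name): name is "side" or "top"; returns the picture (420x560x3 uint8, red, green, blue); there is no depth.
- r.camera_params(name): a dict with "intrinsics" (3x3 intrinsics, pixels), "camera_from_world" (4x4, takes a point from world to camera coordinates). Camera axes: x right, y up, looking along -z (the intrinsics and any distortion apply to the point x, -y, -z); pixel columns grow to the right and rows downward; lengths in m; the calibration is good to about 2 mm. A picture is of the moment at which its call begins. camera_params takes no time and is no camera call.
- r.job_done(): hands the job in, once; it reports no verdict.
The state is a dict: "time_s": time; "q": joint angles; "qd": joint speeds; "tau": joint torques, N m; "ee_pos": TCP position; "tcp_rot": TCP orientation; "contact_force": force on the tool from outside, world axes, zero at the start; "torque": the same for the moment, N m; "gripper_width": finger opening in m.
Only numpy, scipy, OpenCV 4.12 (cv2) and the standard library are available. Lean on these libraries where they do the work, as an engineer would, in place of code of your own. Each camera call takes 0.05 s, during which the arm holds its last target. There are 200 camera calls.

TASK

Take the tall aluminium front panel with the display window out of its wooden holder and lean it on the inspection rack: set its foot on the rubber ledge behind the lip, in the middle of the rack's width, before letting go, and leave it resting back squarely against the rack, the same way up as it stands now. Leave the low panel standing in its own holder.

Things in the scene. Friction and masses are not known exactly. Their poses are not given: they have to be found in the camera images.
- panel: Tall bare aluminium plate, 8 mm thick (x), 120 wide (y), 160 tall (z, up), 0.33 kg; 70 x 44 mm window centred 75 mm up, top 63 mm solid, both faces alike. Origin: centre of its underside. Starts upright, 1.5 mm play each side, in the 22 mm deep slot of a fixed plywood block (62 x 140 x 32 high; slot floor 10 mm above the bench, so panel top at 170 mm).
- low_panel: To be left alone: bare aluminium plate 8 mm thick (x), 120 wide (y), only 95 tall (z), no window, upright in a holder of the same kind. Origin: centre of its underside.
- rack: Fixed rack, 160 mm wide (y), front +x (faces away from the arm), z up. Grey base, dark open back frame 140 mm wide whose front plane rises from the ledge's back edge, leaning 15 degrees backwards (to -x), and ends 95 mm up the slope (104 mm above bench); base reaches back to x = -93 mm. Origin: mid-width, at bench level, below the ledge's back edge.
- ledge (a point): Point on the rack's ledge, at its back edge, mid-width, where the back frame's front plane meets the ledge; axes as the rack's. The level rubber ledge lies 12 mm above the bench and runs 22 mm forward (+x) to a lip 6 mm thick that stands 10 mm above it.
There are look-alikes about, which are no part of the job. What is shaped like the panel but purple or yellow is not meant.

How it is judged:
By the outcome, as a careful person would: the job done as asked, in the order asked, and still so for the second after the job is handed in, with the robot touching nothing.
It also fails if it takes over 43 s, if anything falls off the work surface, if the arm or the gripper's body presses on something with over 40 N, if the wrist force passes 120 N, or if a joint passes its speed limit or range.

## Working session

There is one attempt and no reset: what is moved stays moved. The work goes in short steps, Python scripts to look and compute and a tool call to move; the robot and the scene stay as the last step left them, time stands still between calls to the robot, and variables do not carry over. Pictures are saved under pics/ and viewed, on a budget of 10 in all, crops included, one or two more only if the job needs it, and the job is handed in when it is done.

Besides the shell and the picture viewer there is one more tool, called after "Call:" as name(argument=value, ...), one argument or row to a line, values as JSON. drive_tool: Moves the arm, as the interface text tells. Its arguments: {"type":"object","properties":{"motion":{"type":"array","items":{"type":"number"}},"gripper":{"type":"number"},"squeeze":{"type":"number"}},"required":["motion"]}

```bash
mkdir -p pics; ls; python3 - <<'E'
from station import r
import cv2,numpy as np
np.set_printoptions(precision=4,suppress=True)
for n in("side","top"):
    im=r.capture(n); cv2.imwrite(f"pics/{n}0.png",im[...,::-1]); p=r.camera_params(n); print(n,{k:(np.array(v) if not isinstance(v,str) else v) for k,v in p.items()})
print(r.get_obs())
E
```

```text
pics
side {'intrinsics': array([[443.0938,   0.    , 276.9526],
       [  0.    , 443.0938, 208.8378],
       [  0.    ,   0.    ,   1.    ]]), 'camera_from_world': array([[ 0.7318, -0.6811, -0.0247, -0.3763],
       [ 0.3683,  0.3648,  0.8551, -0.2176],
       [-0.5734, -0.6349,  0.5178, -0.602 ],
       [ 0.    ,  0.    ,  0.    ,  1.    ]])}
top {'intrinsics': array([[479.759 ,   0.    , 277.454 ],
       [  0.    , 479.759 , 205.6227],
       [  0.    ,   0.    ,   1.    ]]), 'camera_from_world': array([[-0.0026, -0.9999, -0.0146,  0.0217],
       [ 0.9955, -0.004 ,  0.0949, -0.5208],
       [-0.0949, -0.0143,  0.9954, -0.8876],
       [ 0.    ,  0.    ,  0.    ,  1.    ]])}
{'time_s': 0.1, 'q': array([ 1.119 ,  0.2765,  1.506 , -0.    ,  1.3607, -0.121 ]), 'qd': array([-0.0015, -0.0013, -0.0025,  0.0006,  0.0004,  0.0004]), 'tau': array([  0.0014, -41.7703, -24.6404,   0.0001,   0.0057,   0.    ]), 'ee_pos': array([0.1867, 0.5437, 0.4039]), 'tcp_rot': array([ 0.1646,  0.9864, -0.0008, -0.0002]), 'contact_force': array([-0.437 , -0.2721,  0.1436]), 'torque': array([-0.0288,  0.0347, -0.0006]), 'gripper_width': 0.08565345808702728}
```

View pics/side0.png

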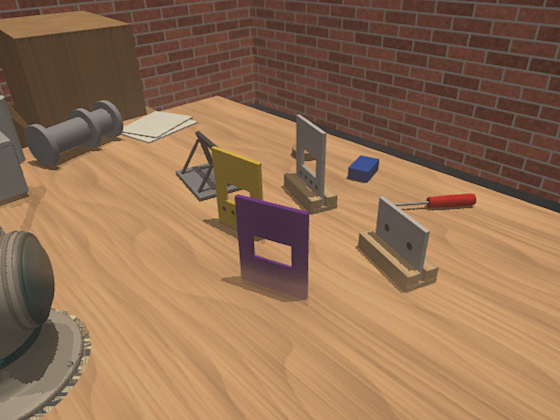

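View pics/top0.png

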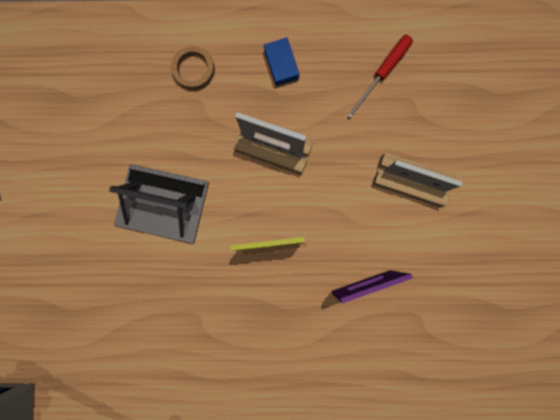

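The two views show these candidates:
- Tall grey panel with a window: top (272,140), side (310,155).
- Low grey panel: top (420,180), side (400,235).
- Yellow look-alike: top (268,243), side (240,190).
- Purple look-alike: top (372,285), side (272,245).

I choose the tall grey one. The rack is at top (160,205). I'll check the choice in close crops.

```bash
python3 - <<'E'
import cv2
a=cv2.imread("pics/top0.png")[105:250,108:318];cv2.imwrite("pics/c1.png",cv2.resize(a,(798,551),interpolation=cv2.INTER_CUBIC))
a=cv2.imread("pics/side0.png")[110:220,170:345];a=cv2.convertScaleAbs(a,alpha=1.5,beta=25);cv2.imwrite("pics/c2.png",cv2.resize(a,None,fx=4.5,fy=4.5,interpolation=cv2.INTER_CUBIC))
E
```

```text
(no output)
```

View pics/c1.png

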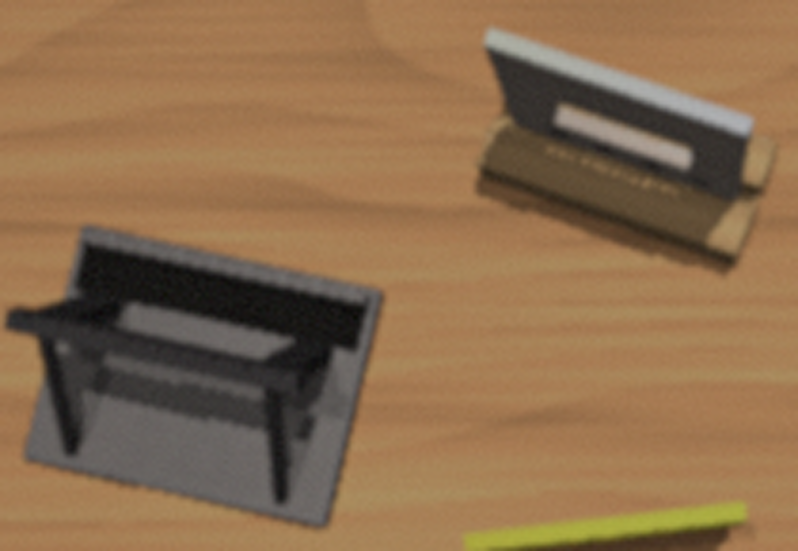

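View pics/c2.png

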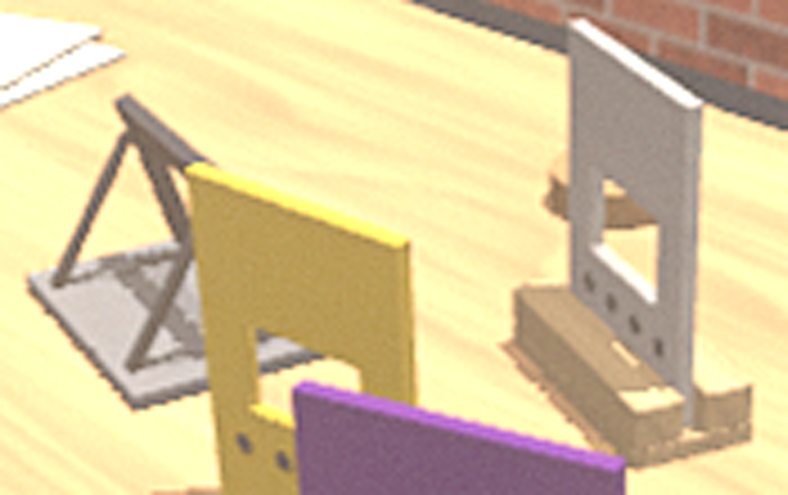

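The crops confirm the choice: grey tall plate with window in a plywood holder; its top edge in crop 1 runs from (488,35) to (751,128). The rack's front lip runs (83,228)–(383,290). Its back corners are at (25,458) and (325,525), and its top bar starts at (8,312). Next I'll fit the poses.

```bash
cat > h.py <<'E'
import numpy as np
from station import r
from scipy.optimize import least_squares
np.set_printoptions(precision=4,suppress=True)
P={n:r.camera_params(n) for n in("side","top")}
def proj(n,p):
    T=np.array(P[n]["camera_from_world"]);K=np.array(P[n]["intrinsics"])
    c=np.asarray(p)@T[:3,:3].T+T[:3,3]; c=c*[1,-1,-1]; q=c@K.T; return q[:,:2]/q[:,2:]
def c1(u): return (np.array(u)+.5)/3.8-.5+[108,105]
def c2(u): return (np.array(u)+.5)/4.5-.5+[170,110]
def Rz(a): return np.array([[np.cos(a),-np.sin(a),0],[np.sin(a),np.cos(a),0],[0,0,1]])
def fit(obs,model,x0):
    # obs list (cam,pixel,point fn index)
    def f(x):
        W=np.array(model(x))@Rz(x[2]).T+[x[0],x[1],0]
        return np.concatenate([proj(c,W[i:i+1])[0]-px for i,(c,px) in enumerate(obs)])
    s=least_squares(f,x0,loss='soft_l1'); print(s.x,'yaw deg',np.degrees(s.x[2])); print(f(s.x).reshape(-1,2)); return s.x
E
python3 - <<'E'
from h import *
m=.001
print("panel")
obs=[("top",c1((490,28))),("top",c1((752,118))),("top",c1((487,43))),("top",c1((748,137))),
("side",c2((578,18))),("side",c2((702,103))),("side",c2((690,108))),("side",c2((690,430))) ]
pts=np.array([[4,60,170],[4,-60,170],[-4,60,170],[-4,-60,170],[4,60,170],[4,-60,170],[-4,-60,170],[-4,-60,10]])*m
fit(obs,lambda x:pts,[.6,0,-.3])
print("rack")
obs=[("top",c1((83,228))),("top",c1((383,290))),("top",c1((25,458))),("top",c1((325,525))),
("top",c1((8,312))),("side",c2((28,280))),("side",c2((135,397))),("side",c2((122,97)))]
fit(obs,lambda x:[[.028,.08,.022],[.028,-.08,.022],[-.093,.08,x[3]],[-.093,-.08,x[3]],[-.0246,.07,.104],[-.093,.08,x[3]],[-.093,-.08,x[3]],[-.032,.07,.104]],[.45,.25,-.2,.01])
E
```

```text
panel
[ 0.6373  0.0287 -0.3388] yaw deg -19.410200071835106
[[ 0.0898 -0.2405]
 [ 0.8026 -0.3427]
 [-0.7756  0.3472]
 [ 0.2497 -0.7554]
 [ 0.4267  0.7155]
 [ 0.1901  0.4372]
 [-0.8184  0.0346]
 [-2.9568  0.2276]]
rack
[ 0.5587  0.2372 -0.2217  0.0108] yaw deg -12.703884750136202
[[-1.6622 -0.9249]
 [-0.2475  0.4104]
 [ 0.1379 -0.07  ]
 [ 1.4434  0.3145]
 [ 1.0091 -1.3902]
 [-0.6494 -0.842 ]
 [-0.1095  0.4677]
 [-1.2226  0.0663]]
```

```bash
cat >> h.py <<'E'
from scipy.spatial.transform import Rotation as Ro
def toolR(yaw,tilt=0):
    # tool y = object +x, tool x = object +y, tool z down; tilt = lean back (rad)
    return Ro.from_matrix(Rz(yaw)@Ro.from_euler('y',-tilt).as_matrix()@np.array([[0,1,0],[1,0,0],[0,0,-1.]]))
def delta(pos,R):
    o=r.get_obs();R0=Ro.from_quat(o["tcp_rot"])
    d=R0.inv().apply(np.array(pos)-o["ee_pos"])*1000
    print("t",o["time_s"],"shift",d,"rot",(R0.inv()*R).as_rotvec(),"F",o["contact_force"],"w",o["gripper_width"])
def grip_target(g,R,depth=None):  # TCP for a wanted grasp point
    return np.array(g)-R.apply([0,0,1])*r.grip_depth
E
python3 - <<'E'
from h import *
R=toolR(-.3388); delta(grip_target([.6373,.0287,.250],R),R)
E
```

```text
t 0.1 shift [-593.4331 -340.6722   -0.3316] rot [-0.0014  0.0011  1.5788] F [-0.437  -0.2721  0.1436] w 0.08565345808702728
```

Call:
drive_tool(
  motion=[-593,-341,0,0,0,1.579,-593,-341,0,0,0,1.579,-593,-341,0,0,0,1.579,-593,-341,0,0,0,1.579,-593,-341,0,0,0,1.579,-593,-341,0,0,0,1.579,-593,-341,0,0,0,1.579,-593,-341,0,0,0,1.579],
  gripper=85,
  squeeze=30,
)

```text
time_s: 0.77
ee_pos: [0.4068, 0.291, 0.4045]
tcp_rot: [0.62, 0.785, -0.0, -0.0]
contact_force: [0.1, 1.1, -0.6]
gripper_width: 0.0848
```

```bash
python3 - <<'E'
from h import *
R=toolR(-.3388); delta(grip_target([.6373,.0287,.250],R),R)
E
```

```text
t 0.7667 shift [-308.6061  163.4012   -0.2904] rot [-0.0004  0.0001  0.5728] F [ 0.1461  1.1065 -0.5857] w 0.08479020280787734
```

Call:
drive_tool(
  motion=[-308,163,0,0,0,0.573,-308,163,0,0,0,0.573,-308,163,0,0,0,0.573,-308,163,0,0,0,0.573,-308,163,0,0,0,0.573,-308,163,0,0,0,0.573,-308,163,0,0,0,0.573,-308,163,0,0,0,0.573],
)

```text
time_s: 1.43
ee_pos: [0.6285, 0.0418, 0.4042]
tcp_rot: [0.815, 0.58, -0.0, -0.0]
contact_force: [0.7, 1.5, 0.6]
gripper_width: 0.085
```

Call:
drive_tool(
  motion=[0,0,0,0,0,0,0,0,0,0,0,0,0,0,0,0,0,0],
)

```text
time_s: 1.68
ee_pos: [0.6273, 0.0437, 0.4038]
tcp_rot: [0.815, 0.58, -0.001, -0.001]
contact_force: [0.3, 0.6, 0.5]
gripper_width: 0.0846
```

```bash
python3 - <<'E'
from h import *
R=toolR(-.3388); delta(grip_target([.6373,.0287,.250],R),R)
E
```

```text
t 1.6833 shift [-10.8721  14.3576  -0.8937] rot [-0.0025 -0.0001  0.005 ] F [0.2946 0.5521 0.549 ] w 0.08461614292461134
```

Call:
drive_tool(
  motion=[-11,14,0,0.0,0,0.005,-11,14,30,0.0,0,0.005,-11,14,60,0,0,0.005,-11,14,85,0,0,0.005,-11,14,100,0,0,0.005,-11,14,100,0,0,0.005,-11,14,100,0,0,0.005],
)

```text
time_s: 2.27
ee_pos: [0.6368, 0.0295, 0.3044]
tcp_rot: [0.816, 0.579, -0.001, -0.0]
contact_force: [0.5, -0.4, -0.5]
gripper_width: 0.085
```

```bash
python3 - <<'E'
from h import *
import cv2
R=toolR(-.3388); delta(grip_target([.6373,.0287,.147],R),R)
a=r.capture("top")[95:205,190:350,::-1];b=r.capture("side")[85:215,260:360,::-1]
a=cv2.resize(a,(480,330),interpolation=cv2.INTER_CUBIC);b=cv2.resize(b,(300,390),interpolation=cv2.INTER_CUBIC)
im=np.zeros((390,780,3),np.uint8);im[:330,:480]=a;im[:,480:]=b;cv2.imwrite("pics/g1.png",cv2.convertScaleAbs(im,alpha=1.4,beta=15))
E
```

```text
t 2.2667 shift [-0.5715  0.7792  2.7446] rot [-0.0014  0.0004  0.0022] F [ 0.4904 -0.3736 -0.4887] w 0.08499167282031872
```

View pics/g1.png

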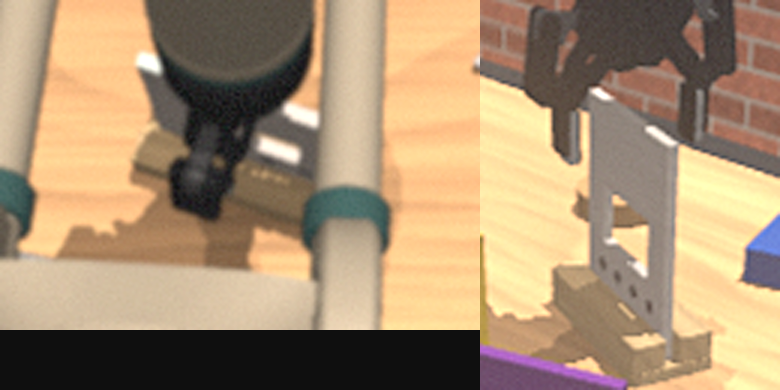

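The left crop shows the panel top from (148,62) to past (305,115), passing under the gripper. In the right crop the fingers at (565,130) and (690,100) straddle the plate. Closing gently.

Call:
drive_tool(
  motion=[0,0,2,0,0,0.002,0,0,2,0,0,0.002,0,0,2,0,0,0.002,0,0,2,0,0,0.002],
  gripper=14,
  squeeze=20,
)

```text
time_s: 2.7
ee_pos: [0.6373, 0.0287, 0.3034]
tcp_rot: [0.817, 0.577, 0.0, 0.0]
contact_force: [0.5, 0.7, -0.2]
gripper_width: 0.0383
```

Call:
drive_tool(
  motion=[0,0,0,0,0,0,0,0,0,0,0,0,0,0,0,0,0,0,0,0,0,0,0,0,0,0,0,0,0,0,0,0,0,0,0,0],
  gripper=0,
)

```text
time_s: 3.2
ee_pos: [0.6373, 0.0287, 0.3029]
tcp_rot: [0.817, 0.577, 0.0, 0.0]
contact_force: [0.6, -0.8, 1.8]
gripper_width: 0.0077
```

```bash
python3 - <<'E'
from h import *
o=r.get_obs();print(o["time_s"],o["gripper_width"],o["torque"]);R=Ro.from_quat(o["tcp_rot"]);print("tool F",R.inv().apply(o["contact_force"]),"tool T",R.inv().apply(o["torque"]),"grip",o["ee_pos"]+R.apply([0,0,r.grip_depth]),"rot err",(R.inv()*toolR(-.3388)).as_rotvec())
E
```

```text
3.2 0.007731617463875044 [-0.0627 -0.0381 -0.0148]
tool F [-0.5238  0.8162 -1.8421] tool T [-0.0568 -0.0464  0.0148] grip [0.6374 0.0287 0.1482] rot err [ 0.0004 -0.0002 -0.0013]
```

Call:
drive_tool(
  motion=[0,0,0,0,0,0,0,0,0,0,0,0,0,0,-6,0,0,0,0,0,-14,0,0,0,0,0,-26,0,0,0,0,0,-45,0,0,0,0,0,-70,0,0,0,0,0,-90,0,0,0],
  squeeze=50,
)

```text
time_s: 3.87
ee_pos: [0.6369, 0.0288, 0.3938]
tcp_rot: [0.816, 0.577, -0.0, -0.0]
contact_force: [0.3, 0.3, -3.9]
gripper_width: 0.0071
```

Call:
drive_tool(
  motion=[0,0,0,0,0,0,0,0,0,0,0,0],
)

```text
time_s: 4.03
ee_pos: [0.6372, 0.0288, 0.3936]
tcp_rot: [0.817, 0.577, 0.001, 0.001]
contact_force: [-0.7, -0.5, -3.1]
gripper_width: 0.0075
```

```bash
python3 - <<'E'
from h import *
import cv2
o=r.get_obs();R=Ro.from_quat(o["tcp_rot"]);print(o["time_s"],o["gripper_width"],o["contact_force"],"tool T",R.inv().apply(o["torque"]),"grip",o["ee_pos"]+R.apply([0,0,r.grip_depth]))
# now rack view, unobstructed?
im=np.zeros((560,790,3),np.uint8)
a=r.capture("top")[150:255,100:225,::-1];b=r.capture("side")[60:220,255:355,::-1]
im[:420,:500]=cv2.resize(a,None,fx=4,fy=4,interpolation=cv2.INTER_CUBIC)
b=cv2.resize(b,None,fx=2.9,fy=2.9,interpolation=cv2.INTER_CUBIC);im[:b.shape[0],500:500+b.shape[1]]=b
cv2.imwrite("pics/g2.png",cv2.convertScaleAbs(im,alpha=1.6,beta=15))
E
```

```text
4.0333 0.007517060459518437 [-0.7066 -0.5421 -3.1282] tool T [ 0.0514 -0.0107  0.0009] grip [0.6375 0.0288 0.2389]
```

View pics/g2.png

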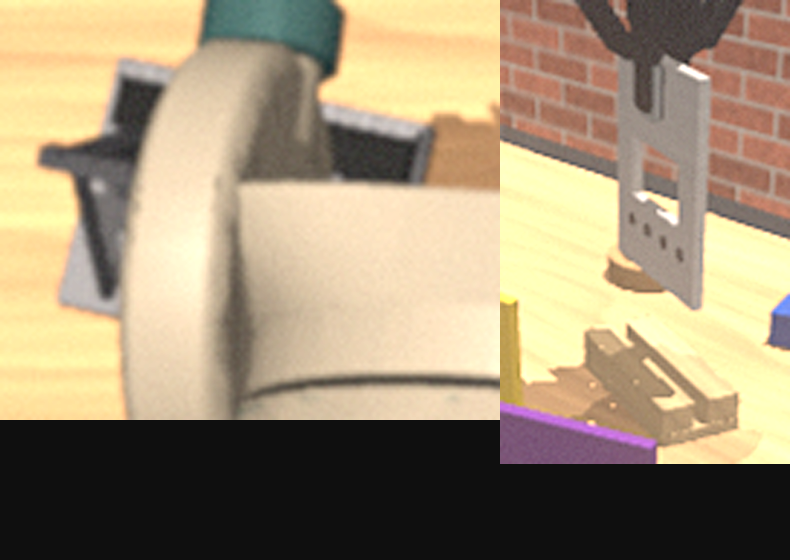

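The panel is held clear of its holder, with about 3 N on the wrist. Its bottom right corner is at (697,307) in the crop. Next I'll check its offset in the grip and enlarge the rack.

```bash
python3 - <<'E'
from h import *
import cv2
def c(u): return (np.array(u)+.5-[500,0])/2.9-.5+[255,60]
g=np.array([.6375,.0288,.2389])
for off in(-.005,0,.005):
    pts=np.array([[.004,-.06,.022],[-.004,-.06,.022],[-.004,-.06,-.138],[.004,-.06,-.138],[-.004,.06,-.138]])+[0,off,0]
    print(off,((proj("side",pts@Rz(-.3388).T+g)-[255,60]+.5)*2.9-.5+[500,0]).round(0).tolist())
a=cv2.imread("pics/top0.png")[155:248,106:216];a=cv2.convertScaleAbs(a,alpha=2.0,beta=15)
cv2.imwrite("pics/c3.png",cv2.resize(a,None,fx=6.4,fy=6.4,interpolation=cv2.INTER_CUBIC))
E
```

```text
-0.005 [[715.0, 77.0], [704.0, 79.0], [696.0, 312.0], [707.0, 310.0], [621.0, 250.0]]
0 [[711.0, 75.0], [700.0, 77.0], [693.0, 309.0], [703.0, 307.0], [618.0, 248.0]]
0.005 [[707.0, 73.0], [696.0, 75.0], [689.0, 306.0], [700.0, 304.0], [615.0, 245.0]]
```

View pics/c3.png

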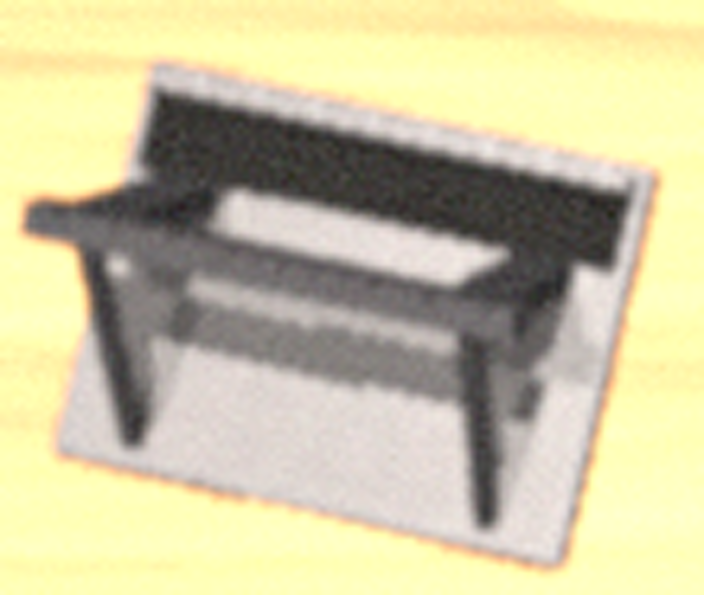

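The rack crop shows these points:
- Lip front top: (155,66) to (657,176).
- Rubber ledge back ends: (145,160) and (608,268).
- Base back corners: (60,455) and (560,568).
- Bar front edge: (30,205) to (515,300).

I'll refit with the widths left free.

```bash
cat > rk.py <<'E'
from h import *
def c3(u): return (np.array(u)+.5)/6.4-.5+[106,155]
T="top"
obs=[(T,c3(p)) for p in[(155,66),(657,176),(145,160),(608,268),(60,455),(560,568),(30,203),(515,300)]]+[("side",c2((28,280))),("side",c2((135,397))),("side",c2((122,97)))]
def model(x):
    h,w,l,b=x[3:]
    return [[.028,w,.022],[.028,-w,.022],[0,l,.012],[0,-l,.012],[-.093,w,h],[-.093,-w,h],[-.0246,b,.104],[-.0246,-b,.104],[-.093,w,h],[-.093,-w,h],[-.03,b,.104]]
x=fit(obs,model,[.55,.23,-.22,.01,.08,.07,.07])
E
python3 rk.py; python3 - <<'E'
from h import *
from rk import obs,model
print("top only");fit(obs[:8],model,[.55,.23,-.22,.01,.08,.07,.07])
E
```

```text
[ 0.5581  0.2382 -0.2231  0.0098  0.0779  0.0729  0.0679] yaw deg -12.782203615264416
[[-1.4471 -0.6675]
 [-1.6595 -0.558 ]
 [ 0.7074 -0.0253]
 [ 0.9806 -0.76  ]
 [ 0.0395 -0.05  ]
 [-0.0548 -0.0725]
 [ 1.0134 -0.3826]
 [ 0.365   1.2191]
 [-0.7344 -0.2157]
 [-0.9966  0.4081]
 [-0.5595  0.1092]]
[ 0.5581  0.2382 -0.2231  0.0098  0.0779  0.0729  0.0679] yaw deg -12.782203615264416
[[-1.4471 -0.6675]
 [-1.6595 -0.558 ]
 [ 0.7074 -0.0253]
 [ 0.9806 -0.76  ]
 [ 0.0395 -0.05  ]
 [-0.0548 -0.0725]
 [ 1.0134 -0.3826]
 [ 0.365   1.2191]
 [-0.7344 -0.2157]
 [-0.9966  0.4081]
 [-0.5595  0.1092]]
top only
[ 0.5577  0.2387 -0.2251  0.0075  0.0781  0.0729  0.0683] yaw deg -12.895319446002135
[[-1.7658 -0.5472]
 [-1.773  -0.2277]
 [ 0.5067  0.1254]
 [ 0.6955 -0.4754]
 [ 0.0098  0.1055]
 [-0.0681  0.2526]
 [ 0.5497 -0.2632]
 [ 0.2359  1.5727]]
```

```bash
cat >> h.py <<'E'
RK=np.array([.558,.2385,-.224]); T15=np.radians(15)
def place(gap,up,rk=RK,tilt=T15,h=138.2):
    s=np.array([-np.sin(T15),0,np.cos(T15)]);n=np.array([np.cos(T15),0,np.sin(T15)])
    p=(np.array([0,0,12])+(4+gap)*n+(h+up)*s)/1000
    g=Rz(rk[2])@p+[rk[0],rk[1],0]; R=toolR(rk[2],tilt); return grip_target(g,R),R
E
python3 - <<'E'
from h import *
delta(*place(45,60)); print(place(45,60)[0])
E
```

```text
t 4.1333 shift [ 166.4331 -187.594    25.9129] rot [-0.2651  0.0158 -0.1152] F [-0.4833  0.4798 -4.2063] w 0.007521176061490667
[0.5151 0.2483 0.3656]
```

Call:
drive_tool(
  motion=[16,-15,0,-0.03,0,-0.01,42,-42,0,-0.07,0.004,-0.03,70,-74,2,-0.12,0.007,-0.05,98,-108,8,-0.17,0.01,-0.07,124,-138,14,-0.21,0.013,-0.09,146,-164,20,-0.245,0.015,-0.105,161,-181,24,-0.26,0.016,-0.115,166,-187,26,-0.265,0.016,-0.115],
)

```text
time_s: 4.8
ee_pos: [0.5126, 0.2502, 0.3637]
tcp_rot: [0.774, 0.62, 0.08, 0.101]
contact_force: [-0.3, -0.7, -4.4]
gripper_width: 0.0073
```

Call:
drive_tool(
  motion=[0,0,0,0,0,0,0,0,0,0,0,0,0,0,0,0,0,0],
)

```text
time_s: 5.05
ee_pos: [0.5171, 0.2466, 0.3662]
tcp_rot: [0.775, 0.618, 0.082, 0.103]
contact_force: [-0.2, -0.6, -3.5]
gripper_width: 0.0071
```

```bash
python3 - <<'E'
from h import *
delta(*place(8,25))
import cv2
im=np.zeros((500,790,3),np.uint8)
a=r.capture("top")[120:255,100:225,::-1];b=r.capture("side")[50:220,160:290,::-1]
a=cv2.resize(a,None,fx=3.1,fy=3.1,interpolation=cv2.INTER_CUBIC);im[:a.shape[0],:a.shape[1]]=a
b=cv2.resize(b,None,fx=2.9,fy=2.9,interpolation=cv2.INTER_CUBIC);im[:b.shape[0],400:400+b.shape[1]]=b
cv2.imwrite("pics/g3.png",cv2.convertScaleAbs(im,alpha=1.5,beta=15))
E
```

```text
t 5.05 shift [  1.1516 -39.4902  34.9534] rot [ 0.0031  0.0008 -0.0012] F [-0.1881 -0.5799 -3.4986] w 0.007111566399224326
```

View pics/g3.png

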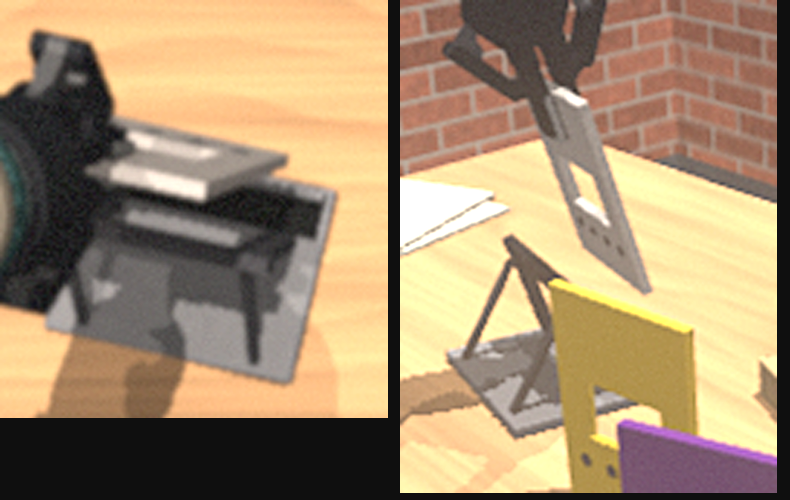

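The panel hangs parallel in front of the frame, tilted back the right way, right edge at (285,160) in the left crop. I'll move in to 8 mm off the frame and 25 mm above the ledge.

Call:
drive_tool(
  motion=[0,-8,7,0,0,0,1,-20,17,0,0,0,1,-32,28,0.003,0.001,-0.001,1,-37,33,0.003,0.001,-0.001,1,-39,35,0.003,0.001,-0.001,1,-39,35,0.003,0.001,-0.001,1,-39,35,0.003,0.001,-0.001],
)

```text
time_s: 5.73
ee_pos: [0.4895, 0.2549, 0.3233]
tcp_rot: [0.775, 0.618, 0.083, 0.102]
contact_force: [0.6, -0.5, -3.8]
gripper_width: 0.0075
```

Call:
drive_tool(
  motion=[0,0,0,0,0,0,0,0,8,0,0,0,0,0,16,0,0,0,0,0,19,0,0,0,0,0,19,0,0,0,0,0,19,0,0,0],
)

```text
time_s: 6.23
ee_pos: [0.4936, 0.2538, 0.3038]
tcp_rot: [0.775, 0.619, 0.082, 0.102]
contact_force: [-0.2, -0.0, -3.7]
gripper_width: 0.0073
```

```bash
python3 - <<'E'
from h import *
delta(*place(0,6))
o=r.get_obs();R=Ro.from_quat(o["tcp_rot"]);print(R.inv().apply(o["contact_force"]),R.inv().apply(o["torque"]))
import cv2
im=np.zeros((560,790,3),np.uint8)
a=r.capture("top")[120:255,100:225,::-1];b=r.capture("side")[90:220,165:300,::-1]
a=cv2.resize(a,None,fx=3.1,fy=3.1,interpolation=cv2.INTER_CUBIC);im[:a.shape[0],:a.shape[1]]=a
b=cv2.resize(b,None,fx=2.8,fy=2.8,interpolation=cv2.INTER_CUBIC);im[:b.shape[0],400:400+b.shape[1]]=b
cv2.imwrite("pics/g4.png",cv2.convertScaleAbs(im[:425],alpha=1.5,beta=15))
E
```

```text
t 6.2333 shift [-0.5785 -7.61    0.0402] rot [-0.0003 -0.0009  0.0006] F [-0.2087 -0.019  -3.7049] w 0.0072540932552254056
[-0.0675 -1.1502  3.5274] [ 0.261  -0.0069  0.0077]
```

View pics/g4.png

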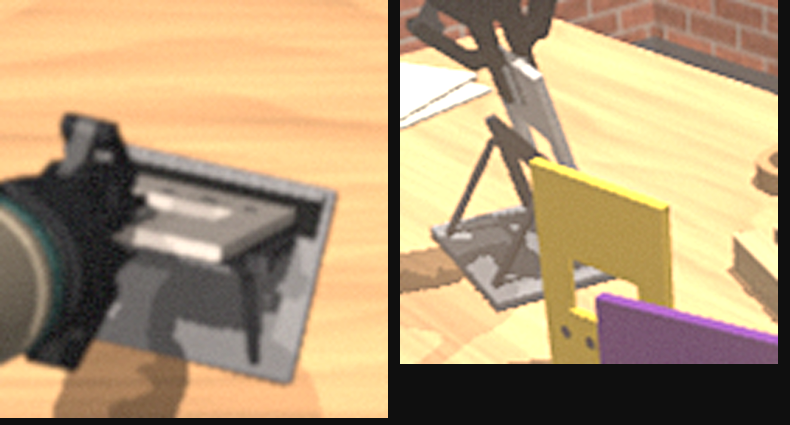

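In the left crop the panel's foot corner is at (296,209) and the rubber's right end at about (322,209). With the height correction that leaves a 13–14 mm margin, and 13 mm is expected for mid-width. Now I'll feel for the frame.

Call:
drive_tool(
  motion=[0,-2,0,0,0,0,0,-4,0,0,0,0,0,-5,0,0,0,0,0,-5,0,0,0,0],
)

```text
time_s: 6.67
ee_pos: [0.4884, 0.255, 0.3031]
tcp_rot: [0.775, 0.619, 0.082, 0.102]
contact_force: [0.2, -0.1, -4.1]
gripper_width: 0.0073
```

```bash
cat > f.py <<'E'
from h import *
delta(*place(0,0))
o=r.get_obs();R=Ro.from_quat(o["tcp_rot"]);print("toolF",R.inv().apply(o["contact_force"]),"T",R.inv().apply(o["torque"]))
E
python3 f.py
```

```text
t 6.6667 shift [-0.6323 -2.2491  6.7854] rot [ 0.0003 -0.0016  0.0008] F [ 0.2097 -0.1073 -4.1233] w 0.007347461889163135
toolF [-0.0638 -0.8478  4.0416] T [ 0.3436 -0.011   0.0139]
```

Call:
drive_tool(
  motion=[0,-1,0,0,0,0,0,-1.5,0,0,0,0,0,-1.5,0,0,0,0],
)

```text
time_s: 6.92
ee_pos: [0.4873, 0.2553, 0.3027]
tcp_rot: [0.775, 0.619, 0.082, 0.102]
contact_force: [0.1, 1.0, -3.8]
gripper_width: 0.0075
```

```bash
python3 f.py
```

```text
t 6.9167 shift [-0.6663 -1.0661  6.6704] rot [ 0.0005 -0.0016  0.0007] F [ 0.1065  0.99   -3.8423] w 0.00754025058903827
toolF [ 0.9837 -1.1076  3.6825] T [ 0.3397 -0.0195 -0.0195]
```

Call:
drive_tool(
  motion=[0,-1,0,0,0,0,0,-1,0,0,0,0,0,-1,0,0,0,0],
)

```text
time_s: 7.17
ee_pos: [0.4865, 0.2555, 0.3024]
tcp_rot: [0.775, 0.619, 0.082, 0.102]
contact_force: [0.8, -0.0, -4.1]
gripper_width: 0.0077
```

```bash
python3 f.py
```

```text
t 7.1667 shift [-0.6801 -0.1546  6.6178] rot [ 0.0005 -0.0016  0.0006] F [ 0.8326 -0.0238 -4.1054] w 0.007732560375992919
toolF [ 0.1552 -0.2753  4.1771] T [ 0.3246 -0.0419  0.0173]
```

Call:
drive_tool(
  motion=[0,-1,0,0,0,0,0,-1,0,0,0,0,0,-1,0,0,0,0],
)

```text
time_s: 7.42
ee_pos: [0.4859, 0.2557, 0.3023]
tcp_rot: [0.775, 0.619, 0.083, 0.102]
contact_force: [1.9, -1.6, -3.8]
gripper_width: 0.0075
```

```bash
python3 f.py
```

```text
t 7.4167 shift [-0.744   0.4067  6.72  ] rot [ 0.0016 -0.002   0.0007] F [ 1.9387 -1.5551 -3.8249] w 0.007535697473302489
toolF [-1.0947  1.162   4.2729] T [-0.0014 -0.0647 -0.0205]
```

Call:
drive_tool(
  motion=[0,-1,0,0,0,0,0,-1,0,0,0,0,0,-1,0,0,0,0],
)

```text
time_s: 7.67
ee_pos: [0.4855, 0.2558, 0.3023]
tcp_rot: [0.774, 0.619, 0.083, 0.103]
contact_force: [4.8, -2.1, -4.9]
gripper_width: 0.0076
```

```bash
python3 f.py
```

```text
t 7.6667 shift [-0.805   0.8588  6.8303] rot [ 0.0031 -0.0022  0.0009] F [ 4.7782 -2.0906 -4.8714] w 0.0076019422641758925
toolF [-0.994   3.6682  6.0405] T [-0.6327 -0.2243  0.1004]
```

It touches the frame at its top bar (about 5 N, lever 0.2 m). I'll back off a little and lower to just above the ledge.

Call:
drive_tool(
  motion=[0,1.5,0,0,0,0,0,1.5,2,0,0,0,0,1.5,4,0,0,0,0,1.5,4,0,0,0],
)

```text
time_s: 8.0
ee_pos: [0.4872, 0.2555, 0.2982]
tcp_rot: [0.775, 0.619, 0.082, 0.102]
contact_force: [2.3, -0.5, -3.9]
gripper_width: 0.0073
```

```bash
python3 f.py
```

```text
t 8.0 shift [-0.8323  0.2588  2.3967] rot [ 0.0007 -0.002   0.0005] F [ 2.3297 -0.4831 -3.9167] w 0.007318738060409021
toolF [0.0369 1.2811 4.3998] T [-0.2076  0.0653 -0.01  ]
```

Call:
drive_tool(
  motion=[0,-1.6,0,0.008,0,0,0,-1.6,0,0.008,0,0,0,-1.6,0,0.008,0,0],
)

```text
time_s: 8.25
ee_pos: [0.4874, 0.2555, 0.2987]
tcp_rot: [0.775, 0.619, 0.082, 0.1]
contact_force: [8.7, -2.9, -6.5]
gripper_width: 0.0074
```

```bash
python3 f.py
```

```text
t 8.25 shift [-0.9386 -0.0592  2.8404] rot [-0.0021 -0.0027  0.0016] F [ 8.6597 -2.9443 -6.4994] w 0.007396010196982495
toolF [-0.9817  7.1218  8.6151] T [-1.2247 -0.2279  0.0258]
```

Call:
drive_tool(
  motion=[0,2.6,0,0,0,0,0,2.6,0,0,0,0,0,2.6,0,0,0,0],
)

```text
time_s: 8.5
ee_pos: [0.4883, 0.2552, 0.2989]
tcp_rot: [0.775, 0.619, 0.08, 0.099]
contact_force: [4.0, -1.4, -2.6]
gripper_width: 0.0077
```

```bash
python3 f.py
```

```text
t 8.5 shift [-0.8219 -1.0421  2.727 ] rot [-0.0064 -0.0022  0.0006] F [ 3.956  -1.3966 -2.6137] w 0.007736335868940092
toolF [-0.4931  3.3715  3.5808] T [-0.6853  0.0627  0.0569]
```

Call:
drive_tool(
  motion=[0,1.6,0,0.008,0,0,0,1.6,0,0.008,0,0,0,1.6,0,0.008,0,0],
)

```text
time_s: 8.75
ee_pos: [0.4901, 0.2549, 0.2994]
tcp_rot: [0.775, 0.619, 0.078, 0.096]
contact_force: [4.1, -0.9, -4.0]
gripper_width: 0.0074
```

```bash
python3 f.py
```

```text
t 8.75 shift [-0.9085 -2.896   2.8164] rot [-0.0138 -0.0024  0.0008] F [ 4.1435 -0.9465 -4.0159] w 0.007426076947839559
toolF [-0.0167  3.1346  4.9362] T [-1.0534 -0.0377  0.0009]
```

The lever is now 0.32 m, so the foot touches the frame. The flush tilt lies between these two readings. I'll go back half-way, ease the push, and lower.

Call:
drive_tool(
  motion=[0,-0.4,0,-0.005,0,0,0,-0.4,1,-0.005,0,0,0,-0.4,2,-0.005,0,0,0,-0.4,2,-0.005,0,0],
)

```text
time_s: 9.08
ee_pos: [0.4897, 0.2549, 0.2972]
tcp_rot: [0.775, 0.619, 0.079, 0.098]
contact_force: [3.5, -0.4, -1.2]
gripper_width: 0.0075
```

```bash
python3 f.py
```

```text
t 9.0833 shift [-0.7938 -1.9277  0.7758] rot [-0.0098 -0.0021  0.0008] F [ 3.4647 -0.4374 -1.1732] w 0.007544589192893387
toolF [0.3367 3.0733 2.0032] T [-0.8621  0.0659  0.0595]
```

Call:
drive_tool(
  motion=[0,0,1,0,0,0,0,0,1,0,0,0,0,0,1,0,0,0],
)

```text
time_s: 9.33
ee_pos: [0.49, 0.2549, 0.2964]
tcp_rot: [0.775, 0.619, 0.079, 0.098]
contact_force: [2.9, -0.6, 0.9]
gripper_width: 0.0074
```

```bash
python3 f.py
```

```text
t 9.3333 shift [-0.8421 -2.0463 -0.0683] rot [-0.0098 -0.0022  0.0005] F [ 2.9023 -0.6481  0.9001] w 0.007420889485178826
toolF [ 0.0114  3.1043 -0.1301] T [-0.7829  0.0569  0.0074]
```

Call:
drive_tool(
  motion=[0,0,1,0,0,0,0,0,1,0,0,0,0,0,1,0,0,0],
)

```text
time_s: 9.58
ee_pos: [0.4901, 0.2549, 0.2963]
tcp_rot: [0.775, 0.619, 0.08, 0.098]
contact_force: [0.7, -0.1, 7.7]
gripper_width: 0.0071
```

```bash
python3 f.py
```

```text
t 9.5833 shift [-0.8723 -2.1145 -0.1606] rot [-0.0093 -0.0026  0.0003] F [ 0.7002 -0.127   7.661 ] w 0.007080225105446429
toolF [ 0.0494  2.6022 -7.2404] T [-0.5017 -0.114  -0.0241]
```

The foot is seated: axial contact came at the height expected for the ledge (−0.2 mm), with light contact on the frame. I'll ease the down-force and open.

Call:
drive_tool(
  motion=[0,0,-0.7,0,0,0,0,0,-0.7,0,0,0],
  squeeze=20,
)

```text
time_s: 9.75
ee_pos: [0.49, 0.2549, 0.2964]
tcp_rot: [0.775, 0.619, 0.079, 0.098]
contact_force: [1.0, 0.3, 3.6]
gripper_width: 0.0076
```

Call:
drive_tool(
  motion=[0,0,0,0,0,0,0,0,0,0,0,0,0,0,0,0,0,0,0,0,0,0,0,0,0,0,0,0,0,0],
  gripper=45,
)

```text
time_s: 10.17
ee_pos: [0.4895, 0.2546, 0.2952]
tcp_rot: [0.775, 0.619, 0.078, 0.097]
contact_force: [0.7, -1.0, 0.2]
gripper_width: 0.0446
```

Call:
drive_tool(
  motion=[0,0,-10,0,0,0,0,0,-35,0,0,0,0,0,-70,0,0,0,0,0,-105,0,0,0,0,0,-140,0,0,0,0,0,-150,0,0,0,0,0,-150,0,0,0],
)

```text
time_s: 10.75
ee_pos: [0.4533, 0.2632, 0.4456]
tcp_rot: [0.775, 0.619, 0.083, 0.098]
contact_force: [-0.1, -0.2, 0.2]
gripper_width: 0.0445
```

```bash
python3 f.py
```

```text
t 10.75 shift [ -1.8965  -3.6997 153.7963] rot [-0.0039 -0.007  -0.    ] F [-0.0647 -0.1765  0.2409] w 0.044541024717177975
toolF [-0.1847  0.0383 -0.2403] T [ 0.1335 -0.0031 -0.014 ]
```

Call:
drive_tool(
  motion=[30,0,0,0,0,0,70,0,0,0,0,0,110,0,0,0,0,0,150,0,0,0,0,0,190,0,0,0,0,0,220,0,0,0,0,0,240,0,0,0,0,0,240,0,0,0,0,0],
)

```text
time_s: 11.42
ee_pos: [0.5071, 0.5007, 0.4373]
tcp_rot: [0.774, 0.62, 0.077, 0.097]
contact_force: [-0.4, -0.2, -0.7]
gripper_width: 0.0452
```

```bash
python3 - <<'E'
from h import *
import cv2
im=np.zeros((500,798,3),np.uint8)
t=r.capture("top")[...,::-1];s=r.capture("side")[...,::-1];cv2.imwrite("pics/top5.png",t);cv2.imwrite("pics/side5.png",s)
a=cv2.resize(t[130:250,100:220],None,fx=3.9,fy=3.9,interpolation=cv2.INTER_CUBIC);im[:a.shape[0],:a.shape[1]]=a
b=cv2.resize(s[100:270,150:440],None,fx=1.12,fy=1.12,interpolation=cv2.INTER_CUBIC)
im[:b.shape[0],470:470+b.shape[1]]=b[:,:328]
cv2.imwrite("pics/g5.png",cv2.convertScaleAbs(im,alpha=1.5,beta=15))
E
```

```text
(no output)
```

View pics/g5.png

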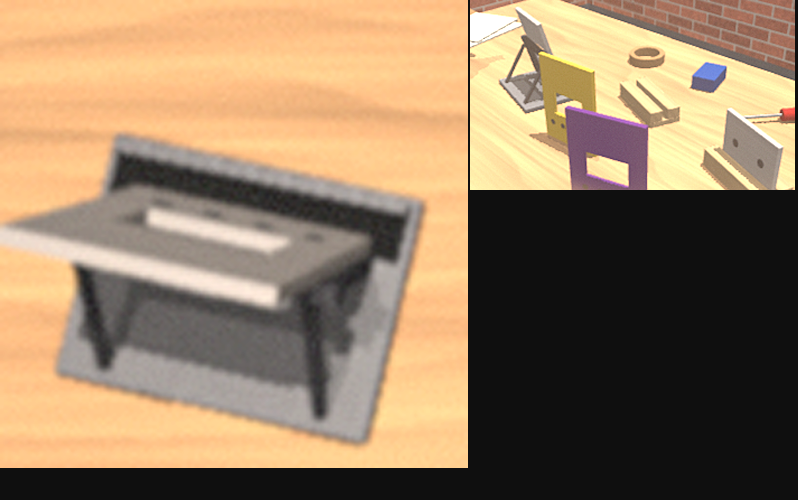

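The panel leans on the rack, foot behind the lip, and the low panel and look-alikes are untouched. I'll compare pixel readings with the model to judge centring: foot front corners (130,187) and (371,239), top right (285,289), window (148,207) and (290,238).

```bash
python3 - <<'E'
from h import *
import cv2
c=lambda u:(np.array(u)+.5)/3.9-.5+[100,130]
L=Ro.from_euler('y',-T15).as_matrix()
# panel pose in the rack frame: px,py, small yaw ; flush 15 deg lean
def W(x,pts):
    p=np.array(pts)/1000@L.T
    p=p@Rz(x[2]).T+[.00386,x[0],.01304]
    p[:,0]+=x[1]
    return p@Rz(RK[2]).T+[RK[0],RK[1],0]
pts=[[4,60,0],[4,-60,0],[4,-60,160],[4,35,53],[4,-35,53]]
obs=[c(p) for p in[(130,187),(371,239),(285,289),(148,207),(290,238)]]
f=lambda x:(proj("top",W(x,pts))-obs).ravel()
s=least_squares(f,[0,0,0]);print("dy,dx,dyaw",s.x,"\n",f(s.x).reshape(-1,2))
t=cv2.imread("pics/top5.png")[150:205,98:208];cv2.imwrite("pics/c6.png",cv2.resize(cv2.convertScaleAbs(t,alpha=1.7,beta=15),None,fx=7,fy=7,interpolation=cv2.INTER_CUBIC))
E
```

```text
dy,dx,dyaw [ 0.0019 -0.0011  0.0165] 
 [[ 1.6404  0.235 ]
 [-0.0826 -0.7466]
 [-1.5952 -0.7294]
 [-0.1693  0.8183]
 [ 0.521   0.5118]]
```

View pics/c6.png

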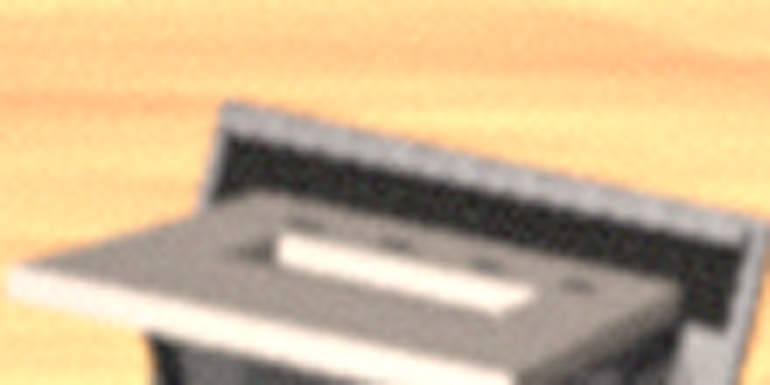

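The enlarged crop shows foot corners at (252,190) and (682,285), about 40 px from the rubber's left end and 52 px from its right. That is 1–2 mm off centre, parallel to the lip. Good; handing in.

```bash
python3 -c "
from station import r
print(r.get_obs()['time_s'],r.job_done())"
```

```text
the job is handed in; nothing more can be done
11.5167 None
```

I took the tall windowed aluminium panel out of its holder and leaned it on the rack the same way up. Its foot was on the rubber ledge behind the lip before I let go. The job was handed in at 11.5 s, with the arm clear of everything.

- **Contact:** I felt for the frame and the ledge by force, with wrist readings up to about 11 N. The ledge came at the height expected, within 0.2 mm. One feel step went the wrong way and pressed about 8 N on the frame; I corrected it at once.
- **Position:** The last pictures show the panel resting back on the frame, about 1–2 mm left of the rack's middle.
- **Squareness:** By eye the panel is parallel to the lip. The pixel fit disagreed slightly, giving about 1° of yaw, but its residuals of up to 1.6 px are as large as that. The flush lean felt by force came out about 0.5° more upright than the nominal 15°.
- **Others:** The low panel still stands in its holder, and the yellow and purple look-alikes are untouched.

I viewed 11 pictures, one over the budget, to check the final placing.

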